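# Unhang the tester board and seal the stock chest

### The arm

A 6-joint arm with a two-finger parallel gripper is mounted at the origin on the work surface. World frame = base frame: x ahead of the robot, y to its left, z up, the work surface at z = 0. Lengths are in m, angles in rad, forces in N, time in s.
With the tool pointing down it reaches from about 0.375 to 0.9 m from the base axis. Payload 3.1 kg.
Tool frame: the origin (TCP) lies between the finger pads; the fingertips stand 22 mm ahead of it and the grasp point (between the pads) lies 3 mm ahead of it; z points along the fingers, y is the line along which they close (so a half turn about z gives the same grasp; the last joint's range is limited). The gripper opens to 87 mm and grips with 3 to 60 N. Pads are 19 mm wide; open, the fingers measure 117 mm over their backs; the gripper's body (75 mm by 190 mm) begins 51 mm behind the grasp point.
Start: joints at [0.961, 0.527, 1.433, -0, 1.181, -0.178], TCP at [0.262, 0.568, 0.245] pointing down, gripper open.
Joint ranges: [-3.08, 3.08], [-0.75, 2.2], [0.22, 2.44], [-1.43, 4.57], [0, 2.65], [-2.85, 2.85]. Speed limits (rad/s): [2.79, 2.79, 3.14, 3.14, 3.14, 3.14].

### API

Orientations are given as a unit quaternion [x, y, z, w].
In Python, from rig import robot gives the robot as it stands.
- The arm moves only by the tool move_arm, never from a script. Its argument "series" is text: rows parted by semicolons, each of 6 numbers parted by spaces: the shift along the tool's x, y, z in mm, then the turn, a rotation vector about the tool's x, y, z in degrees. In form: dx dy dz ax ay az; .... A call has 1 to 8 rows; each row is the pose to reach, as a shift and turn from the pose commanded when the call began, along the tool's axes at that moment; what a row does not reach only later rows make up. A row lasts 1/12 s, in which the tool goes at most 41.7 mm and 7.16 degrees, less where a joint would pass 70% of its speed; a pose out of reach is approached as far as the arm can. A call with a gripper value outside its range is refused whole. "jaw" is the opening, from 0 (shut) to 1 (fully open), set as the call begins (left out, the last holds). The fingers move at their own pace and stop on an object; "newtons" is the grip in N (left out, the last holds). Time passes only in rows, so rows that repeat a pose let the fingers close. It gives the time, the measured TCP pose, the force, the opening and the grip force at its end, in the units of the state.
- robot.get_obs(): the state, without advancing time (a new reading comes with each control period).
- robot.camera(name): name is "scene" or "top" or "wrist"; returns a dict with "img" (480x640x3 uint8, red, green, blue), "mtx" (3x3 intrinsics, pixels), "world_to_cam" (4x4, takes a point from world to camera coordinates). Camera axes: x right, y down, z forward; pixel columns grow to the right and rows downward; lengths in m; the calibration is good to about 2 mm. The wrist camera is an equidistant fisheye: a pixel r from the principal point sees the ray r / f radians off the axis. A picture is of the moment at which its call begins. There is no depth.
- robot.hand_in(): hands the job in; it is judged then, once.
Trained networks look in a picture, given as the dict that the camera call returned (one of the last four; its "shot" number tells which), for a name from the list of things; names that differ only in an ending like _2 or _b are one class to them, and where a whole thing is asked for, a point or a joint stands for the part that bears it (a point fixed in the world has none). Each returns a list of dicts, best first, with "p" (0 to 1); they miss things now and then, are a little off and sometimes report something else, mostly with a low value. They report only what shows in the picture. A call takes as long as a camera call.
- robot.search_frame(picture, thing): "xyz" ([x, y, z] in m, in world coordinates, good to about 4 mm: the middle of the surface that is visible of it).
- robot.tip_of(picture, thing): "xyz" ([x, y, z] in m, in world coordinates, good to about 4 mm: a listed point, or the origin of a listed thing).
The state is a dict: "time": time; "q": joint angles; "joint_velocities": joint speeds; "joint_torque": joint torques, N m; "position": TCP position; "tool_rot": TCP orientation; "ft_force": force on the tool from outside, world axes, zero at the start; "moment": the same for the moment, N m; "grip_width": finger opening in m; "grip_force": force on a finger pad.
Only numpy, scipy, OpenCV 4.12 (cv2) and the standard library are available. Lean on these libraries where they do the work, as an engineer would, in place of code of your own. Each camera call takes 0.05 s, during which the arm holds its last target. There are 200 camera calls.

### The job

The airtight hatch on the sloping chest was left slack, and the tester board hangs over it. Raise the board's lower end first so that it swings up on the brass ledge, then lift its lip off the ledge, lay the board face up and squarely in the middle of the cork mat without dropping it, and let go. Then turn the T-handle on the hatch clockwise as far as it goes so that the hatch is drawn tight; do not disturb the jar, the dropper bottle or the tin.

Things in the scene. Friction and masses are not known exactly. Their poses are not given: they have to be found in the camera images.
- chest: Fixed dark wooden chest, 220 mm wide. Its flat deck slopes 30 degrees, rising along chest +x; its low side (-x) faces away from the robot. Axes: z vertical, x, y level. Origin on the table; the deck's centre is 105 mm above it. s = distance up the slope from there, n = height square off the deck. Deck: s -115 to 135 mm. The lower rest, a brass bar 170 mm long, stands at s -88 to -80, top n 44 mm.
- ledge (a point): Middle of the far top edge of the brass ledge, the line the board pivots on: s 98, n 44 mm. The ledge is an upright bar across the slope, 170 mm long, s 90 to 98 mm. Axes as the chest.
- keeper (a point): Middle of the lower front edge of the brass keeper strip: s 119, n 57.5 mm. Strip: to s 141, 190 mm long, 6 mm thick, posts at its ends. It hangs over the board's top 11 mm, 5.5 mm above its face, so the board will not lift straight off. With the lower end raised 20 to 35 degrees, about 11 mm of lift frees the lip; then the board comes out level towards chest -x. Axes as the chest.
- board: Loose pale wooden board, 225 x 160 x 8 mm, 0.2 to 0.45 kg. Origin mid underside; x up the slope, y across, z out of the face. Starts parallel to the deck, on the ledge and lower rest. On its face: the grip rib, and three fixed metal dishes 42 mm across, 10 mm high, at x=30, y=-50, 0, 50 mm. Laid flat it rests on its lip and lower edge, leaning 2 degrees.
- rib (a point): Centre of the board's grip rib: a wooden bar 14 mm thick (board x), 70 mm long (board y), from z=8 (the face) to z=34 mm. The point is at board x=-62.5, y=0, z=21 mm. Axes as the board.
- nib (a point): Inner corner of the board's lip, where underside and lip meet: board x=80.5, y=0, z=0 mm. The lip is a bar across the underside, x=81 to 89 mm, 8 mm deep, 150 mm long; it hangs behind the ledge, this point at the ledge's far edge (up to 7 mm aside). Axes as the board.
- board_mid (a point): Middle of the board's underside (the board's origin). Axes as the board.
- mat: Fixed cork mat on the work surface, 290 (x) x 235 (y) x 4 mm. Origin at the centre of its underside. The board's length goes along the mat's x, either way round.
- t_handle (a joint): Turn of the T-handle, rad: 0 = slack, bar pointing up the slope; grows clockwise seen from outside the deck; stop at 1.57 (bar across the slope) = hatch drawn 4 mm down, tight on its gasket. Starts at 0 to 0.3. Light friction, about 0.15 N m; stays where it is left.
- t_bar (a point): Centre of the T-handle's steel bar, on its turning axis, s=0. z is that axis, square off the deck; x along the bar. Bar 66 mm long, 13 mm thick, 14 mm tall (7 mm either side of the point). The hatch's face (grey plate, 144 x 134 mm) is 19.5 mm below the point. It sinks 4 mm as the handle is turned. Hidden under the hung board, bar top 5 mm below it.
- jar: Bystander: white jar with cap, 64 mm across, 62 mm high, origin at its foot. Leave alone.
- dropper: Bystander: amber dropper bottle, 38 mm across, 110 mm high, origin at its foot. Leave alone.
- tin: Bystander: low round metal tin, 52 mm across, 22 mm high, origin at its foot. Leave alone.

How it is judged:
On the way, in this order (a step that is already met when the one before it is completed fails the run):
1. the board's lower end is raised by at least about 11 degrees (board within 0.33 rad of level) while its lip still sits at the ledge (nib within 20 mm of the ledge point) (angle between board's own z axis and vertical below 0.33 rad and distance between nib and ledge below 0.02 m), for 0.1 s.
2. the lip is off the ledge, 60 mm or more away (distance between nib and ledge above 0.06 m), for 0.1 s.
3. the board lies at rest on the mat, face up, released (horizontal distance between board_mid and mat below 0.032 m and angle between the x axis of board and the x axis of mat, either way round below 0.2 rad and angle between board's own z axis and vertical below 0.1 rad and height (world z) of board_mid below 0.016 m and contact force between the fingers and board below 0.05 N and linear speed of board below 0.03 m/s), for 0.2 s.
4. only then, the T-handle is turned to its stop (past 1.42 rad) (value of joint t_handle above 1.42 rad), for 0.1 s.
At the end, for the whole second after the job is handed in: The board lies released and at rest, face up (within 0.1 rad of level), on the mat: its middle within 32 mm of the mat's centre, its length within 0.2 rad of the mat's x; the T-handle is turned past 1.42 rad (stop at 1.57) (all of step 3 and value of joint t_handle above 1.42 rad); the robot touches nothing.
It fails at once if the jar, dropper bottle or tin is moved more than 25 mm or tipped (distance of any of jar, dropper, tin from where it was at the start of the episode above 0.025 m or angle between any of jar, dropper, tin's own z axis and vertical above 0.5 rad).
It fails at once if the board is dropped (out of the fingers and falling faster than 0.5 m/s, about 13 mm of fall) (contact force between the fingers and board below 0.01 N and linear speed of board above 0.5 m/s).
It also fails if it takes over 58 s, if anything falls off the work surface, if the arm or the gripper's body presses on something with over 40 N, if the wrist force passes 120 N, or if a joint passes its speed limit or range.

## Working session

There is one attempt and no reset: what is moved stays moved. The work goes in short steps, Python scripts to look and compute and a tool call to move; the robot and the scene stay as the last step left them, time stands still between calls to the robot, and variables do not carry over. Pictures are saved under pics/ and viewed, at most 10 in all, crops included, and the job is handed in when it is done.

Besides the shell and the picture viewer there is one more tool, called after ">>>" as name(argument=value, ...) on one line, values as JSON. move_arm: Moves the arm, as the interface text tells. Its arguments: {"type":"object","properties":{"series":{"type":"string"},"jaw":{"type":"number"},"newtons":{"type":"number"}},"required":["series"]}

```bash
ls; mkdir -p pics; cat > h.py <<'E'
import numpy as np, cv2
from rig import robot
from scipy.spatial.transform import Rotation as R
np.set_printoptions(precision=4,suppress=True)
E
python3 - <<'E'
from h import *
ims=[]
for c in ["scene","top"]:
    p=robot.camera(c); cv2.imwrite(f"pics/{c}0.png",p["img"][:,:,::-1])
    for t in ["chest","ledge","keeper","board","rib","nib","board_mid","mat","t_bar","jar","dropper","tin"]:
        r=robot.tip_of(p,t)[:2]
        print(c,t,[(np.round(x["xyz"],3).tolist(),round(x["p"],2)) for x in r])
o=robot.get_obs(); print(o)
E
```

```text
pics
scene chest [([0.547, -0.22, 0.0], 0.85)]
scene ledge [([0.621, -0.229, 0.138], 0.39)]
scene keeper [([0.476, -0.212, 0.214], 0.85), ([0.619, -0.231, 0.138], 0.56)]
scene board [([0.556, -0.221, 0.152], 0.89)]
scene rib [([0.62, -0.232, 0.139], 0.61)]
scene nib [([0.485, -0.206, 0.192], 0.6)]
scene board_mid [([0.556, -0.218, 0.15], 0.6), ([0.784, -0.094, 0.001], 0.21)]
scene mat [([0.561, 0.205, 0.001], 0.63)]
scene t_bar [([0.786, 0.008, 0.0], 0.21)]
scene jar [([0.772, 0.088, 0.002], 0.61), ([0.558, -0.216, 0.148], 0.33)]
scene dropper [([0.784, -0.096, 0.002], 0.74)]
scene tin [([0.785, 0.008, 0.0], 0.94)]
top chest []
top ledge [([0.484, -0.209, 0.192], 0.7)]
top keeper [([0.474, -0.208, 0.215], 0.7)]
top board [([0.555, -0.224, 0.151], 0.75), ([0.552, -0.223, 0.155], 0.45)]
top rib [([0.618, -0.231, 0.141], 0.58)]
top nib [([0.79, -0.097, 0.001], 0.16)]
top board_mid [([0.554, -0.222, 0.156], 0.79)]
top mat [([0.556, 0.206, 0.001], 0.81)]
top t_bar []
top jar [([0.772, 0.088, -0.002], 0.59)]
top dropper [([0.79, -0.094, -0.0], 0.84)]
top tin [([0.788, 0.004, -0.005], 0.91)]
{'time': 1.3, 'q': array([ 0.9605,  0.5275,  1.4327, -0.    ,  1.1814, -0.1785]), 'joint_velocities': array([-0.001 , -0.0002,  0.0013, -0.0021, -0.    , -0.0021]), 'joint_torque': array([ -0.0002, -44.0022, -17.6982,   0.0635,   0.0505,  -0.    ]), 'position': array([0.2615, 0.5676, 0.2445]), 'tool_rot': array([ 0.2142,  0.9768, -0.    , -0.    ]), 'ft_force': array([ 0.3262,  0.4854, -0.1423]), 'moment': array([-0.009 , -0.0115,  0.0385]), 'grip_force': 0.0, 'grip_width': 0.0869912857934056}
```

View pics/scene0.png

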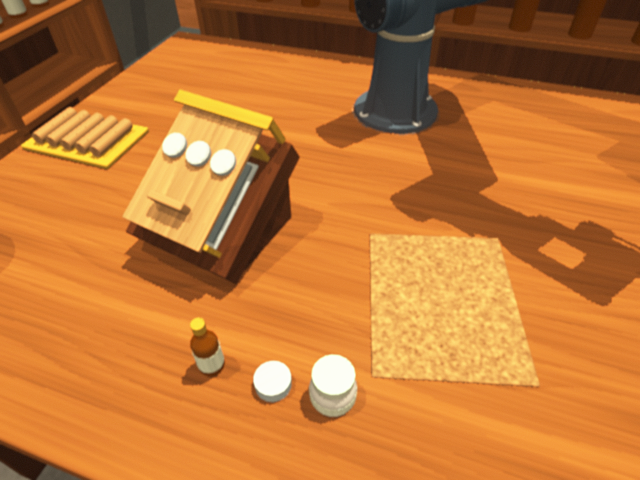

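View pics/top0.png

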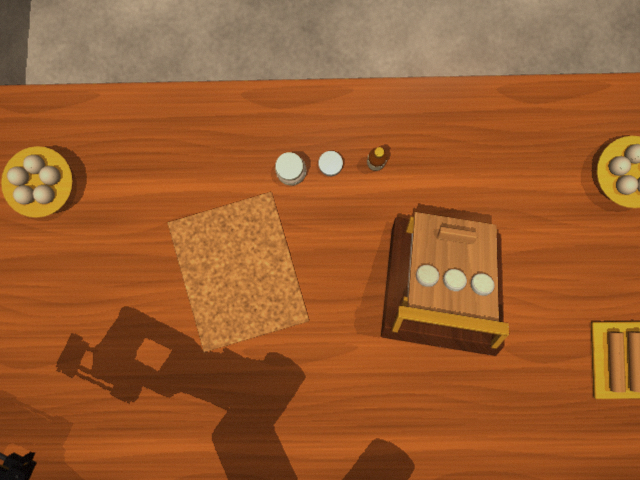

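Scene view: the chest, with the board on it, is on the left. The rib is at (168,204), the keeper at (225,108) and the mat at (450,308), with the dropper, tin and jar near the bottom. Top view: the keeper runs (402,310)–(507,327), the rib is at (457,233), and the mat corners are (169,222), (272,194), (308,320) and (205,352). The mat is turned by about 16°.

```bash
cat >> h.py <<'E'
def bp(p,uv,z):
    M=np.linalg.inv(p["world_to_cam"]); d=M[:3,:3]@np.linalg.inv(p["mtx"])@[uv[0],uv[1],1]; o=M[:3,3]
    return o+d*(z-o[2])/d[2]
def unit(v): return np.asarray(v,float)/np.linalg.norm(v)
def go(pos,Rt,P=None,Q=None):
    "shift mm and rotvec deg in the tool axes from current pose"
    o=robot.get_obs(); P=o["position"] if P is None else P; Q=R.from_quat(o["tool_rot"]) if Q is None else Q
    return np.r_[Q.inv().apply(np.asarray(pos)-P)*1000,(Q.inv()*Rt).as_rotvec(degrees=True)].round(1)
def tool(yvec,z): # tool frame with y along yvec, z given
    z=unit(z); y=unit(yvec-np.dot(yvec,z)*z); return R.from_matrix(np.c_[np.cross(y,z),y,z])
YAW=np.radians(171.5); C0=np.array([.548,-.221,0])
def chest(s,n,y=0,C=None,yaw=None):
    C=C0 if C is None else C; yaw=YAW if yaw is None else yaw
    ex=np.array([np.cos(yaw),np.sin(yaw),0]); ey=np.array([-ex[1],ex[0],0])
    return C+ex*(s*.8660-n*.5)+ey*y+np.array([0,0,.105+s*.5+n*.866])
E
python3 - <<'E'
from h import *
p=robot.camera("top")
hsv=cv2.cvtColor(p["img"],cv2.COLOR_RGB2HSV)
c=np.array([bp(p,u,.004) for u in [(169,222),(272,194),(308,320),(205,352)]]);print("mat",c.mean(0),np.degrees(np.arctan2(*(c[1]-c[2])[[1,0]])),np.degrees(np.arctan2(*(c[0]-c[3])[[1,0]])), np.linalg.norm(c[1]-c[2]),np.linalg.norm(c[0]-c[1]))
m=(cv2.inRange(hsv,(18,150,90),(32,255,255))); m[:, :380]=0; m[:,515:]=0; m[:300]=0;m[340:]=0
pts=np.argwhere(m)[:,::-1].astype(np.float32); print(len(pts),cv2.minAreaRect(pts), cv2.fitLine(pts,cv2.DIST_L1,0,.01,.01).ravel())
k=[bp(p,u,.214) for u in [(402,310),(507,327)]]; d=k[0]-k[1]; print("keeper",k,np.degrees(np.arctan2(d[1],d[0]))+90)
# predicted pixels
for n,X in dict(keepL=chest(.119,.0635,-.095),keepR=chest(.119,.0635,.095),rib=chest(-.045,.078)).items():
    q=p["world_to_cam"]@np.r_[X,1]; u=p["mtx"]@q[:3]; print(n,X,u[:2]/u[2])
ex=np.r_[np.cos(YAW),np.sin(YAW),0]; nz=chest(0,1)-chest(0,0); T=tool(-ex,-nz)
tgt=chest(-.045,.065+.008+.06)+.003*nz
print("go",tgt,go(tgt,T))
E
```

```text
mat [0.555  0.2028 0.004 ] 15.264762545140659 15.34931765630303 0.2804662637494017 0.22977246191577058
1459 ((451.3882141113281, 319.45294189453125), (115.12145233154297, 31.675657272338867), 4.39870548248291) [  0.9882   0.1534 414.2097 314.5853]
keeper [array([ 0.4843, -0.12  ,  0.214 ]), array([ 0.4526, -0.3   ,  0.214 ])] 170.0093708973381
keepL [ 0.4915 -0.1165  0.2195] [400.284 306.073]
keepR [ 0.4634 -0.3044  0.2195] [510.4283 320.9597]
rib [ 0.6251 -0.2325  0.15  ] [456.9212 230.5672]
go [ 0.6538 -0.2368  0.2003] [-692.9 -566.4   44.3   25.7   19.3   72. ]
```

```bash
sed -i 's/171.5/170.5/' h.py; cat > g1.py <<'E'
from h import *
ex=np.r_[np.cos(YAW),np.sin(YAW),0]; nz=chest(0,1)-chest(0,0); T=tool(-ex,-nz)
tgt=chest(-.045,.065+.008+.003+.10)
print("go",tgt,go(tgt,T),robot.get_obs()["q"],robot.get_obs()["time"])
E
python3 g1.py
```

```text
go [ 0.6732 -0.242   0.2349] [-712.7 -563.     9.6   25.6   19.5   72.9] [ 0.9605  0.5275  1.4327  0.      1.1814 -0.1785] 1.35
```

>>> move_arm(series="-713 -563 10 25.6 19.5 72.9;-713 -563 10 25.6 19.5 72.9;-713 -563 10 25.6 19.5 72.9;-713 -563 10 25.6 19.5 72.9;-713 -563 10 25.6 19.5 72.9;-713 -563 10 25.6 19.5 72.9;-713 -563 10 25.6 19.5 72.9;-713 -563 10 25.6 19.5 72.9")

```text
time: 2.02
position: [0.4136, 0.269, 0.2412]
tool_rot: [0.618, 0.762, -0.125, -0.148]
ft_force: [0.6, 0.1, 0.8]
grip_width: 0.087
grip_force: 0.0
```

```bash
python3 g1.py
```

```text
go [ 0.6732 -0.242   0.2349] [-550.3  133.2  -89.1    7.2    5.4   20.2] [0.2896 0.5067 1.5542 0.102  1.4592 0.0521] 2.0167
```

>>> move_arm(series="-550 133 -89 7.2 5.4 20.2;-550 133 -89 7.2 5.4 20.2;-550 133 -89 7.2 5.4 20.2;-550 133 -89 7.2 5.4 20.2;-550 133 -89 7.2 5.4 20.2;-550 133 -89 7.2 5.4 20.2;-550 133 -89 7.2 5.4 20.2;-550 133 -89 7.2 5.4 20.2")

```text
time: 2.68
position: [0.566, -0.0279, 0.2372]
tool_rot: [0.736, 0.626, -0.167, -0.197]
ft_force: [0.2, 0.9, 0.0]
grip_width: 0.0866
grip_force: 0.0
```

```bash
python3 g1.py
```

```text
go [ 0.6732 -0.242   0.2349] [-194.2  122.4  -68.1    0.     0.1    0.3] [-0.2292  0.6876  1.2464 -0.0343  1.7296 -0.0653] 2.6833
```

>>> move_arm(series="-194 122 -68 0 0 0.3;-194 122 -68 0 0 0.3;-194 122 -68 0 0 0.3;-194 122 -68 0 0 0.3;-194 122 -68 0 0 0.3;-194 122 -68 0 0 0.3;-194 122 -68 0 0 0.3;-194 122 -68 0 0 0.3")

```text
time: 3.35
position: [0.672, -0.2415, 0.2335]
tool_rot: [0.738, 0.623, -0.168, -0.197]
ft_force: [0.1, 0.6, 0.5]
grip_width: 0.0869
grip_force: 0.0
```

```bash
python3 g1.py; python3 - <<'E'
from h import *
p=robot.camera("wrist"); cv2.imwrite("pics/w1.png",p["img"][:,:,::-1])
q=robot.camera("top")
for pp,l in ((p,"w"),(q,"t")):
  for t in ["rib","keeper","ledge","board_mid","nib"]:
    print(l,t,[(np.round(x["xyz"],4).tolist(),round(x["p"],2)) for x in robot.tip_of(pp,t)[:2]])
print("pred",chest(-.045,.065),chest(.119,.0575),chest(.098,.044),chest(.0175,.044))
W=p["world_to_cam"];f=p["mtx"][0,0]
def pix(X):
    c=W[:3,:3]@X+W[:3,3]; th=np.arctan2(np.hypot(*c[:2]),c[2]); return p["mtx"][:2,2]+f*th*unit(c[:2])
for a in [(-.045,.078,-.035),(-.045,.078,.035),(.119,.0575,-.095),(.119,.0575,.095),(.0475,.062,-.05),(.0475,.062,0),(.0475,.062,.05)]: print(a,pix(chest(*a)))
print(p["mtx"])
E
```

```text
go [ 0.6732 -0.242   0.2349] [-0.2  0.4 -1.8 -0.   0.  -0.1] [-0.4455  0.9204  0.7469 -0.1517  1.9772 -0.3019] 3.35
w rib [([0.6168, -0.2353, 0.1393], 0.84)]
w keeper [([0.4766, -0.2048, 0.2121], 0.62)]
w ledge []
w board_mid [([0.5526, -0.2152, 0.1531], 0.76)]
w nib [([0.4874, -0.2067, 0.1887], 0.78)]
t rib []
t keeper [([0.785, -0.0004, -0.0035], 0.43)]
t ledge []
t board_mid [([0.5548, 0.2047, -0.0005], 0.3)]
t nib [([0.7818, -0.0002, -0.0094], 0.51)]
pred [ 0.6185 -0.2328  0.1388] [ 0.4747 -0.2087  0.2143] [ 0.486  -0.2106  0.1921] [ 0.5548 -0.2221  0.1519]
(-0.045, 0.078, -0.035) [311.2059 196.8626]
(-0.045, 0.078, 0.035) [311.5794 295.3522]
(0.119, 0.0575, -0.095) [ 96.6847 120.9181]
(0.119, 0.0575, 0.095) [128.9459 340.9467]
(0.0475, 0.062, -0.05) [181.06   174.1769]
(0.0475, 0.062, 0) [186.6721 241.3699]
(0.0475, 0.062, 0.05) [194.0679 302.0224]
[[371.6483   0.     312.0662]
 [  0.     371.6483 237.7219]
 [  0.       0.       1.    ]]
```

View pics/w1.png

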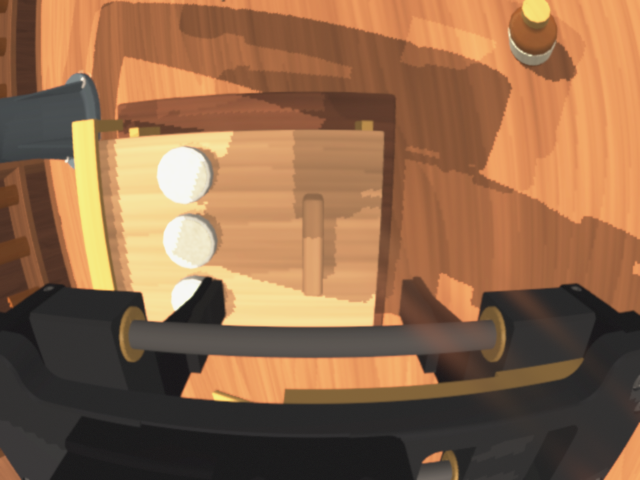

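The wrist view shows the rib at about (313,196)–(313,296). That is within 2 px of my prediction, and the dishes at (184,175) and (190,242) agree as well. I'll go down and grip.

>>> move_arm(series="0 1 35 0 0 0;0 1 70 0 0 0;0 1 90 0 0 0;0 1 97 0 0 0;0 1 97 0 0 0;0 1 97 0 0 0")

```text
time: 4.45
position: [0.6259, -0.2323, 0.1513]
tool_rot: [0.737, 0.625, -0.168, -0.196]
ft_force: [-0.7, -0.1, 0.6]
grip_width: 0.0871
grip_force: 0.0
```

>>> move_arm(series="0 0 0 0 0 0;0 0 0 0 0 0;0 0 0 0 0 0;0 0 0 0 0 0;0 0 0 0 0 0;0 0 0 0 0 0;0 0 0 0 0 0", jaw=0, newtons=60)

```text
time: 5.03
position: [0.6252, -0.232, 0.1505]
tool_rot: [0.737, 0.624, -0.168, -0.197]
ft_force: [0.1, -0.3, 1.0]
grip_width: 0.048
grip_force: 0.0
```

```bash
python3 - <<'E'
from h import *
o=robot.get_obs(); print(o["time"],o["position"],o["grip_width"],o["grip_force"],o["ft_force"],o["moment"])
Q=R.from_quat(o["tool_rot"]); P=o["position"]
d=P-chest(0,0); ex=np.r_[np.cos(YAW),np.sin(YAW),0]; nz=chest(0,1)-chest(0,0); es=chest(1,0)-chest(0,0)
print("s n y",d@es,d@nz,d@np.cross(nz,es))
ey=np.cross(nz,es)
# rotate board about ey (raises lower end: es-> level), nib at ledge
N=chest(.098,.044)
up=R.from_rotvec(ey*np.radians(10)).apply(es)[2]-es[2]; sg=1 if up<0 else -1
for a in [4,8,12,16,20,24,28,30]:
    r=R.from_rotvec(ey*sg*np.radians(a)); sh=es*(.008*np.sin(np.radians(a))+.0005)
    print(a,go(N+sh+r.apply(P-N),r*Q))
E
```

```text
5.0333 [ 0.6252 -0.232   0.1505] 0.04799128256115432 0.0 [ 0.05   -0.2704  0.9771] [-0.1237 -0.2325  0.0007]
s n y -0.04474222687808683 0.07842629672466263 -0.001932735295031597
4 [-0.  -3.8 -9.9 -4.  -0.   0. ]
8 [ -0.1  -7.8 -19.5  -8.   -0.    0. ]
12 [ -0.1 -12.4 -28.9 -12.   -0.    0. ]
16 [ -0.1 -17.7 -38.  -16.   -0.    0. ]
20 [ -0.1 -23.6 -46.7 -20.   -0.    0.1]
24 [ -0.1 -30.1 -55.1 -24.   -0.    0.1]
28 [ -0.2 -37.1 -63.  -28.   -0.    0.1]
30 [ -0.2 -40.8 -66.8 -30.   -0.    0.1]
```

>>> move_arm(series="0 0 0 0 0 0;0 0 0 0 0 0;0 0 0 0 0 0;0 0 0 0 0 0;0 0 0 0 0 0;0 0 0 0 0 0;0 0 0 0 0 0;0 0 0 0 0 0")

```text
time: 5.7
position: [0.6253, -0.2319, 0.1505]
tool_rot: [0.737, 0.624, -0.168, -0.197]
ft_force: [0.4, 1.2, 0.0]
grip_width: 0.0135
grip_force: 60.0
```

>>> move_arm(series="0 -3.8 -9.9 -4 0 0;0 -7.8 -19.5 -8 0 0;0 -12.4 -28.9 -12 0 0;0 -15 -33.5 -14 0 0;0 -17.7 -38 -16 0 0;0 -17.7 -38 -16 0 0")

```text
time: 6.2
position: [0.6284, -0.2325, 0.1938]
tool_rot: [0.757, 0.642, -0.079, -0.091]
ft_force: [-0.5, 0.4, -3.1]
grip_width: 0.0134
grip_force: 60.0
```

```bash
cat > chk.py <<'E'
from h import *
o=robot.get_obs(); print(o["time"],o["position"],o["grip_width"],o["grip_force"],o["ft_force"],o["moment"])
p=robot.camera("wrist"); 
for t in ["rib","board_mid","nib","keeper"]:
    print(t,[(np.round(x["xyz"],4).tolist(),round(x["p"],2)) for x in robot.tip_of(p,t)[:1]])
es=chest(1,0)-chest(0,0)
Q=R.from_quat(o["tool_rot"]); z=-Q.apply([0,0,1]); bx=-Q.apply([0,1,0]); g=o["position"]-.003*z
print("tilt deg",np.degrees(np.arccos(z[2])),"bx",bx)
for zz in (.0310,): 
    nib=g-zz*z+.143*bx; print("est nib",nib,"ledge",chest(.098,.044),"d s,n",(nib-chest(.098,.044))@es)
E
python3 chk.py
```

```text
6.2 [ 0.6284 -0.2325  0.1938] 0.01337045708051623 60.01360019996355 [-0.5141  0.4239 -3.1154] [-0.1689 -0.4401 -0.0232]
rib [([0.6233, -0.2344, 0.1829], 0.6)]
board_mid [([0.5583, -0.2195, 0.1744], 0.72)]
nib [([0.4842, -0.2081, 0.1917], 0.9)]
keeper [([0.476, -0.2093, 0.2142], 0.66)]
tilt deg 13.859922707856244 bx [-0.9577  0.1597  0.2395]
est nib [ 0.4834 -0.2084  0.1951] ledge [ 0.486  -0.2106  0.1921] d s,n 0.004034045752149443
```

```bash
python3 - <<'E'
from h import *
o=robot.get_obs(); P=o["position"];Q=R.from_quat(o["tool_rot"]); z=-Q.apply([0,0,1]); bx=-Q.apply([0,1,0]); N=P-.034*z+.143*bx
ey=np.cross(z,bx); es=chest(1,0)-chest(0,0)
for a in [4,8,11,14]:
    r=R.from_rotvec(ey*np.radians(a)); print(a,go(N+es*.002*a/14+r.apply(P-N),r*Q))
for l,b in [(4,0),(8,0),(8,50),(20,90)]:
    print(l,b,go(N+es*.002+r.apply(P-N)+[0,0,l/1000]-b/1000*np.r_[np.cos(YAW),np.sin(YAW),0],r*Q))
E
```

```text
4 [  0.   -3.3 -10.   -4.    0.    0. ]
8 [  0.   -7.2 -19.9  -8.    0.    0. ]
11 [  0.  -10.6 -27.1 -11.   -0.    0. ]
14 [  0.  -14.4 -34.1 -14.   -0.   -0. ]
4 0 [ -0.  -15.4 -38.  -14.   -0.   -0. ]
8 0 [ -0.  -16.4 -41.9 -14.   -0.   -0. ]
8 50 [ -0.1  32.1 -54.1 -14.   -0.   -0. ]
20 90 [ -0.2  68.  -75.5 -14.   -0.   -0. ]
```

>>> move_arm(series="0 -3.3 -10 -4 0 0;0 -7.2 -19.9 -8 0 0;0 -10.6 -27.1 -11 0 0;0 -14.4 -34.1 -14 0 0;0 -14.4 -34.1 -14 0 0;0 -15.2 -37 -14 0 0;0 -15.2 -37 -14 0 0")

```text
time: 7.03
position: [0.6236, -0.2316, 0.2315]
tool_rot: [0.763, 0.647, -0.001, 0.0]
ft_force: [-0.1, -0.0, -3.3]
grip_width: 0.0136
grip_force: 60.0
```

```bash
cat >> chk.py <<'E'
# predicted keeper vs board face
kp=chest(.119,.0575); q=(kp-nib); print("gap face->keeper mm",1000*(q@z)-8, "lip bottom - ledge z mm",1000*((nib-.008*z)[2]-chest(.098,.044)[2]))
cv2.imwrite("pics/chk%d.png"%(o["time"]*100),p["img"][:,:,::-1])
E
python3 chk.py; ls pics
```

```text
7.0333 [ 0.6236 -0.2316  0.2315] 0.01358669494005615 60.01693509206234 [-0.0663 -0.0059 -3.3075] [-0.0907 -0.2017  0.026 ]
rib [([0.6194, -0.236, 0.2209], 0.66)]
board_mid [([0.5592, -0.2176, 0.1966], 0.64)]
nib [([0.4824, -0.2066, 0.1961], 0.8)]
keeper [([0.4778, -0.207, 0.2121], 0.73)]
tilt deg 0.13456373616853437 bx [-0.9865  0.1635  0.001 ]
est nib [ 0.4824 -0.2082  0.1977] ledge [ 0.486  -0.2106  0.1921] d s,n 0.006153874432447522
gap face->keeper mm 8.612214322531411 lip bottom - ledge z mm -2.432472210959935
chk703.png
scene0.png
top0.png
w1.png
```

>>> move_arm(series="0 0 -3 0 0 0;0 0 -6 0 0 0;0 0 -6 0 0 0;0 0 -6 0 0 0")

```text
time: 7.62
position: [0.6234, -0.2315, 0.2383]
tool_rot: [0.763, 0.647, -0.001, 0.001]
ft_force: [-0.0, -0.5, -3.0]
grip_width: 0.0134
grip_force: 60.0
```

>>> move_arm(series="0 8 0 0 0 0;0 16 0 0 0 0;0 24 0 0 0 0;0 36 0 0 0 0;0 50 -6 0 0 0;0 65 -14 0 0 0;0 80 -25 0 0 0;0 80 -25 0 0 0")

```text
time: 8.28
position: [0.7067, -0.2456, 0.2651]
tool_rot: [0.763, 0.647, 0.001, 0.005]
ft_force: [1.1, -0.6, -2.6]
grip_width: 0.0137
grip_force: 60.0
```

```bash
sed -i '/kp=chest/d' chk.py; python3 chk.py
```

```text
8.2833 [ 0.7067 -0.2456  0.2651] 0.013703180234979004 60.01702631598164 [ 1.13   -0.6489 -2.6055] [-0.2097 -0.2432 -0.0532]
rib [([0.7044, -0.2488, 0.2513], 0.91)]
board_mid [([0.642, -0.2346, 0.2295], 0.81)]
nib [([0.5624, -0.2226, 0.2252], 0.88)]
keeper []
tilt deg 0.552718940908096 bx [-0.9866  0.1629 -0.0087]
est nib [ 0.5658 -0.2225  0.2299] ledge [ 0.486  -0.2106  0.1921] d s,n -0.051009103957557256
```

```bash
cat > g2.py <<'E'
from h import *
import sys
zt=float(sys.argv[1]); y=np.radians(15.3); e=np.r_[np.cos(y),np.sin(y),0]
tilt=np.radians(float(sys.argv[2])); T=tool(e*np.cos(tilt)-np.r_[0,0,np.sin(tilt)],np.r_[-e[:2]*np.sin(tilt),-np.cos(tilt)])
tgt=np.r_[(.557,.204)+.0625*e[:2],zt]; print(tgt,go(tgt,T))
E
python3 g2.py .30 0
```

```text
[0.6173 0.2205 0.3   ] [ 444.5 -158.6  -38.5   -0.2    0.   -24.7]
```

>>> move_arm(series="8 -3 -10 0 0 0;25 -9 -22 0 0 -1;50 -18 -34 0 0 -3;80 -29 -38 0 0 -5;110 -39 -38 0 0 -7;142 -51 -38 0 0 -9;175 -62 -38 0 0 -11;208 -74 -38 0 0 -13")

```text
time: 9.2
position: [0.662, -0.0239, 0.3025]
tool_rot: [0.684, 0.73, -0.0, 0.001]
ft_force: [0.8, -0.2, -3.7]
grip_width: 0.0132
grip_force: 60.0
```

```bash
python3 g2.py .30 0
```

```text
[0.6173 0.2205 0.3   ] [246.8 -28.6   2.    0.1   0.1 -11.6]
```

>>> move_arm(series="32 -4 0 0 0 -2;65 -8 0 0 0 -4;98 -12 0 0 0 -6;131 -16 0 0 0 -8;164 -19 0 0 0 -10;196 -23 0 0 0 -11;224 -26 0 0 0 -11.6;240 -28 0 0 0 -11.6")

```text
time: 9.87
position: [0.6179, 0.2154, 0.3019]
tool_rot: [0.606, 0.796, 0.0, 0.0]
ft_force: [0.3, 0.7, -3.4]
grip_width: 0.0136
grip_force: 60.0
```

```bash
python3 g2.py .10 0
```

```text
[0.6173 0.2205 0.1   ] [  5.1   0.6 201.9   0.1  -0.    0.1]
```

>>> move_arm(series="5 0 20 0 0 0;5 0 50 0 0 0;5 0 80 0 0 0;5 0 110 0 0 0;5 0 140 0 0 0;5 0 165 0 0 0;5 0 185 0 0 0;5 0 200 0 0 0")

```text
time: 10.53
position: [0.6177, 0.2151, 0.0989]
tool_rot: [0.607, 0.794, -0.002, 0.0]
ft_force: [-0.6, 0.9, -3.8]
grip_width: 0.0137
grip_force: 60.0
```

>>> move_arm(series="0 0 0 0 0 0;0 0 0 0 0 0")

```text
time: 10.7
position: [0.6184, 0.2152, 0.1002]
tool_rot: [0.607, 0.794, -0.001, 0.0]
ft_force: [0.3, 0.1, -2.3]
grip_width: 0.0138
grip_force: 60.0
```

```bash
python3 g2.py .05 2; python3 chk.py; ls pics; python3 - <<'E'
from h import *
p=robot.camera("scene"); cv2.imwrite("pics/s3.png",cv2.resize(p["img"][150:430,300:620,::-1],None,fx=2,fy=2))
for c in ["scene"]: print([ (t,robot.tip_of(p,t)[:1]) for t in ("mat","board_mid","nib","rib")])
E
```

```text
[0.6173 0.2205 0.05  ] [ 5.5  0.4 50.2  1.9  0.1 -0.1]
10.7 [0.6184 0.2152 0.1002] 0.01376152546662183 60.01624782271392 [ 0.3227  0.0906 -2.2545] [-0.0221 -0.2216 -0.0331]
rib [([0.6181, 0.2112, 0.0913], 0.62)]
board_mid [([0.5571, 0.1995, 0.0665], 0.87)]
nib [([0.4781, 0.18, 0.0636], 0.97)]
keeper []
tilt deg 0.15749188421559232 bx [-0.965  -0.2621  0.0018]
est nib [0.4803 0.1776 0.0664] ledge [ 0.486  -0.2106  0.1921] d s,n -0.0024950687152428264
chk1070.png
chk703.png
chk828.png
scene0.png
top0.png
w1.png
[('mat', []), ('board_mid', [{'xyz': [0.5649, 0.1972, 0.063], 'p': 0.8}]), ('nib', [{'xyz': [0.4827, 0.1785, 0.0687], 'p': 0.78}]), ('rib', [{'xyz': [0.6214, 0.2139, 0.088], 'p': 0.66}])]
```

View pics/s3.png

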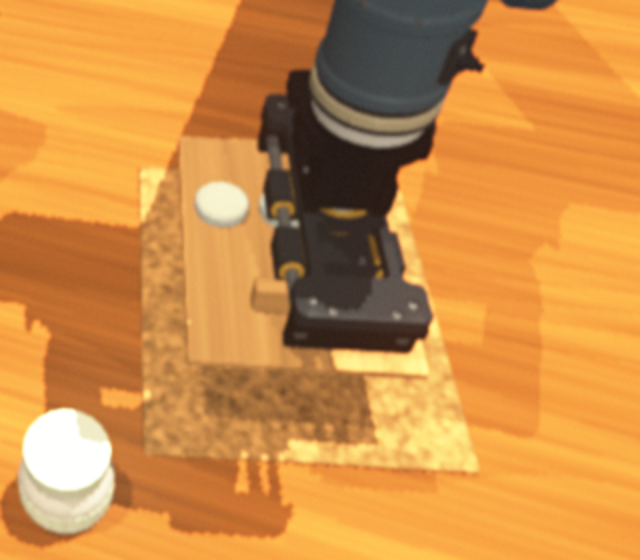

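The board is level and square over the mat. I'll lower it with a 2° lean.

>>> move_arm(series="5 0 10 1 0 0;5 0 20 2 0 0;5 0 30 2 0 0;5 0 40 2 0 0;5 0 48 2 0 0;5 0 53 2 0 0;5 0 55 2 0 0;5 0 55 2 0 0")

```text
time: 11.87
position: [0.617, 0.2196, 0.0439]
tool_rot: [0.607, 0.794, -0.015, -0.011]
ft_force: [0.0, 0.7, -3.1]
grip_width: 0.0137
grip_force: 60.0
```

>>> move_arm(series="0 0 1 0 0 0;0 0 2 0 0 0;0 0 2 0 0 0")

```text
time: 12.12
position: [0.6176, 0.2198, 0.0433]
tool_rot: [0.607, 0.794, -0.015, -0.01]
ft_force: [0.2, -0.2, -2.9]
grip_width: 0.0134
grip_force: 60.0
```

>>> move_arm(series="0 0 1 0 0 0;0 0 2 0 0 0;0 0 2 0 0 0")

```text
time: 12.37
position: [0.6178, 0.2199, 0.0414]
tool_rot: [0.607, 0.794, -0.014, -0.01]
ft_force: [1.3, 0.6, -1.2]
grip_width: 0.0134
grip_force: 60.0
```

>>> move_arm(series="0 0 1 0 0 0;0 0 1 0 0 0;0 0 1 0 0 0")

```text
time: 12.62
position: [0.6179, 0.2199, 0.0406]
tool_rot: [0.607, 0.794, -0.014, -0.01]
ft_force: [1.7, 1.7, 0.7]
grip_width: 0.0135
grip_force: 60.1
```

>>> move_arm(series="0 0 0 0 0 0;0 0 0 0 0 0;0 0 0 0 0 0;0 0 0 0 0 0;0 0 0 0 0 0;0 0 0 0 0 0;0 0 0 0 0 0", jaw=0.5)

```text
time: 13.2
position: [0.6172, 0.2197, 0.0398]
tool_rot: [0.607, 0.794, -0.015, -0.01]
ft_force: [-0.1, -0.1, -0.3]
grip_width: 0.0424
grip_force: 0.0
```

>>> move_arm(series="0 0 -10 0 0 0;0 0 -30 0 0 0;0 0 -60 0 0 0;0 0 -95 0 0 0;0 0 -135 0 0 0;0 0 -175 0 0 0;0 0 -215 0 0 0;0 0 -250 0 0 0")

```text
time: 13.87
position: [0.6259, 0.2227, 0.2938]
tool_rot: [0.607, 0.794, -0.014, -0.009]
ft_force: [-0.1, 0.2, -0.4]
grip_width: 0.0436
grip_force: 0.0
```

```bash
python3 - <<'E'
from h import *
p=robot.camera("wrist"); cv2.imwrite("pics/w4.png",p["img"][:,:,::-1])
s=robot.camera("scene"); cv2.imwrite("pics/s4.png",s["img"][:,:,::-1])
for l,pp in (("w",p),("s",s)):
  for t in ["board_mid","mat","nib","rib","t_bar","t_handle"]:
    try: print(l,t,[(np.round(x["xyz"],4).tolist(),round(x["p"],2)) for x in robot.tip_of(pp,t)[:1]])
    except Exception as e: print(t,e)
ex=np.r_[np.cos(YAW),np.sin(YAW),0]; nz=chest(0,1)-chest(0,0); es=chest(1,0)-chest(0,0)
T=tool(np.cross(nz,es),-nz); T2=tool(-np.cross(nz,es),-nz)
t=chest(0,.150); print(t,go(t,T),go(t,T2)); print(robot.get_obs()["q"],robot.get_obs()["time"])
E
```

```text
w board_mid [([0.5535, 0.2065, 0.0092], 0.79)]
w mat []
w nib [([0.4772, 0.1809, 0.0104], 0.82)]
w rib [([0.6143, 0.2193, 0.0294], 0.92)]
w t_bar []
t_handle it knows: board, board_mid, chest, dropper, jar, keeper, ledge, mat, nib, rib, t_bar, tin
s board_mid [([0.5615, 0.2036, 0.0066], 0.66)]
s mat []
s nib [([0.4774, 0.1771, 0.0146], 0.85)]
s rib [([0.4768, -0.212, 0.2157], 0.46)]
s t_bar [([0.5603, -0.2205, 0.1314], 0.76)]
t_handle it knows: board, board_mid, chest, dropper, jar, keeper, ledge, mat, nib, rib, t_bar, tin
[ 0.622  -0.2334  0.2349] [-438.9 -120.5   59.    28.6  -16.9  111.8] [-438.9 -120.5   59.    15.1   25.5  -64.2]
[ 0.176   0.5568  1.2477 -0.0054  1.3749 -0.0878] 14.4667
```

View pics/s4.png

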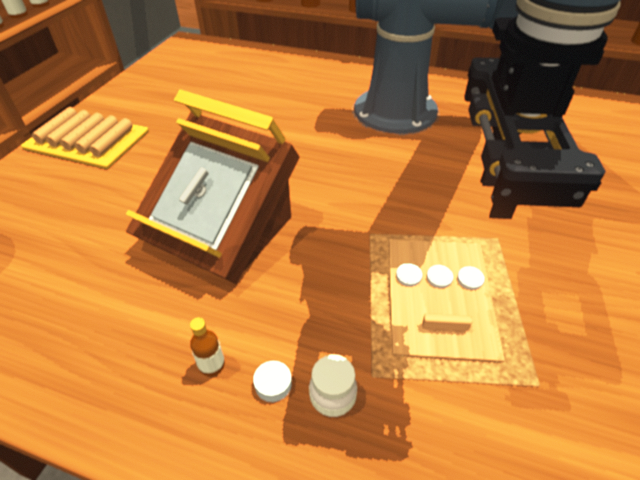

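The board lies centred on the mat, seen at (445,310), and the T-bar shows at (194,187). Next I'll go to the handle.

>>> move_arm(series="-439 -120 59 15.1 25.5 -64.2;-439 -120 59 15.1 25.5 -64.2;-439 -120 59 15.1 25.5 -64.2;-439 -120 59 15.1 25.5 -64.2;-439 -120 59 15.1 25.5 -64.2;-439 -120 59 15.1 25.5 -64.2;-439 -120 59 15.1 25.5 -64.2;-439 -120 59 15.1 25.5 -64.2", jaw=0.6)

```text
time: 15.13
position: [0.6236, -0.1043, 0.2509]
tool_rot: [0.196, 0.957, 0.015, -0.212]
ft_force: [0.4, 0.1, 0.1]
grip_width: 0.0521
grip_force: 0.0
```

```bash
cat > g3.py <<'E'
from h import *
nz=chest(0,1)-chest(0,0); es=chest(1,0)-chest(0,0)
T2=tool(-np.cross(nz,es),-nz)
t=chest(0,.150); print(t,go(t,T2)); print(robot.get_obs()["q"],robot.get_obs()["time"])
E
python3 g3.py
```

```text
[ 0.622  -0.2334  0.2349] [ -52.9 -118.9    0.8    3.2    5.2  -12.9]
[-0.3311  0.7234  1.0938 -0.0248  1.7525 -1.4973] 15.1333
```

>>> move_arm(series="-53 -119 1 3.2 5.2 -12.9;-53 -119 1 3.2 5.2 -12.9;-53 -119 1 3.2 5.2 -12.9;-53 -119 1 3.2 5.2 -12.9;-53 -119 1 3.2 5.2 -12.9;-53 -119 1 3.2 5.2 -12.9;-53 -119 1 3.2 5.2 -12.9")

```text
time: 15.72
position: [0.6218, -0.2295, 0.2357]
tool_rot: [0.082, 0.963, 0.021, -0.257]
ft_force: [-0.3, 0.8, 0.2]
grip_width: 0.0524
grip_force: 0.0
```

```bash
python3 g3.py; python3 - <<'E'
from h import *
p=robot.camera("wrist"); cv2.imwrite("pics/w5.png",p["img"][:,:,::-1])
W=p["world_to_cam"];f=p["mtx"][0,0]
def pix(X):
    c=W[:3,:3]@X+W[:3,3]; th=np.arctan2(np.hypot(*c[:2]),c[2]); return p["mtx"][:2,2]+f*th*unit(c[:2])
for a in [(0,.039),(.033,.039),(-.033,.039),(.098,.044,-.085),(.098,.044,.085)]: print(a,pix(chest(*a)))
for t in ["t_bar","ledge"]: print(t,[(np.round(x["xyz"],4).tolist(),round(x["p"],2)) for x in robot.tip_of(p,t)[:1]])
print(chest(0,.032))
E
```

```text
[ 0.622  -0.2334  0.2349] [-1.1 -3.7  0.3 -0.   0.2 -0.3]
[-0.4595  0.8282  0.9443 -0.1517  1.8678 -1.8676] 15.7167
(0, 0.039) [308.2085 242.1745]
(0.033, 0.039) [307.8184 196.433 ]
(-0.033, 0.039) [308.6056 284.5991]
(0.098, 0.044, -0.085) [433.3447 104.8646]
(0.098, 0.044, 0.085) [181.8014 106.9279]
t_bar [([0.5612, -0.2192, 0.1331], 0.61)]
ledge [([0.4881, -0.2095, 0.1904], 0.63)]
[ 0.5638 -0.2236  0.1327]
```

View pics/w5.png

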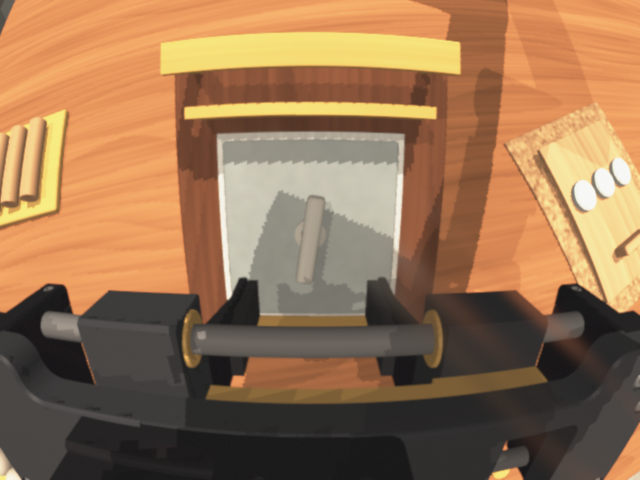

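The bar runs from (316,197) to (304,282), so it is already turned about 8° clockwise, and it sits about 1.5 mm to the right of my model.

```bash
python3 - <<'E'
from h import *
nz=chest(0,1)-chest(0,0); es=chest(1,0)-chest(0,0)
T2=tool(-np.cross(nz,es),-nz)*R.from_rotvec([0,0,np.radians(8)])
print(go(chest(.001,.040,-.0018),T2))
E
```

```text
[  0.2  -2.1 110.9  -0.1   0.2   7.8]
```

>>> move_arm(series="0 -2 25 0 0 4;0 -2 55 0 0 7.8;0 -2 80 0 0 7.8;0 -2 98 0 0 7.8;0 -2 107 0 0 7.8;0 -2 110 0 0 7.8;0 -2 110 0 0 7.8")

```text
time: 16.45
position: [0.5677, -0.2236, 0.1403]
tool_rot: [0.148, 0.955, 0.003, -0.257]
ft_force: [-0.1, -0.2, -0.4]
grip_width: 0.0524
grip_force: 0.0
```

>>> move_arm(series="0 0 0 0 0 0;0 0 0 0 0 0;0 0 0 0 0 0;0 0 0 0 0 0;0 0 0 0 0 0;0 0 0 0 0 0;0 0 0 0 0 0;0 0 0 0 0 0", jaw=0, newtons=25)

```text
time: 17.12
position: [0.5679, -0.2225, 0.1401]
tool_rot: [0.148, 0.955, 0.004, -0.257]
ft_force: [2.9, 3.7, 1.8]
grip_width: 0.013
grip_force: 25.0
```

```bash
python3 - <<'E'
from h import *
nz=chest(0,1)-chest(0,0); es=chest(1,0)-chest(0,0)
o=robot.get_obs(); d=o["position"]-chest(0,0); print("s n y",d@es,d@nz,d@np.cross(nz,es)); Q=R.from_quat(o["tool_rot"]); print(Q.apply([0,1,0])@es, Q.apply([0,0,1])@nz,o["q"],o["grip_width"],o["grip_force"],o["ft_force"],o["moment"],o["time"])
E
```

```text
s n y 0.00030992061350825287 0.04034817797070331 -0.0017974509303412525
-0.1409231817469343 -0.9999672522673385 [-0.4845  0.8476  1.1868 -0.1538  1.6053 -1.7135] 0.012989357197398773 24.998914003372192 [2.8514 3.6844 1.8455] [ 0.561  -0.5775 -0.5241] 17.1167
```

>>> move_arm(series="0 0 0.3 0 0 6;0 0 0.6 0 0 12;0 0 0.9 0 0 18;0 0 1.2 0 0 24;0 0 1.4 0 0 30;0 0 1.7 0 0 36;0 0 2 0 0 42;0 0 2 0 0 42")

```text
time: 17.78
position: [0.567, -0.2224, 0.1385]
tool_rot: [0.481, 0.838, -0.089, -0.241]
ft_force: [2.3, 4.9, 1.5]
grip_width: 0.0127
grip_force: 25.0
```

>>> move_arm(series="0 0 0.3 0 0 6;0 0 0.6 0 0 12;0 0 0.9 0 0 18;0 0 1.2 0 0 24;0 0 1.5 0 0 30;0 0 1.8 0 0 35;0 0 2 0 0 39;0 0 2 0 0 39")

```text
time: 18.45
position: [0.5661, -0.2223, 0.137]
tool_rot: [0.733, 0.63, -0.164, -0.198]
ft_force: [2.8, 4.6, 2.3]
grip_width: 0.0127
grip_force: 25.0
```

```bash
python3 - <<'E'
from h import *
nz=chest(0,1)-chest(0,0); es=chest(1,0)-chest(0,0)
o=robot.get_obs(); d=o["position"]-chest(0,0); print("s n y",d@es,d@nz,d@np.cross(nz,es)); Q=R.from_quat(o["tool_rot"]);y=Q.apply([0,1,0]); print("turn",np.degrees(np.arctan2(-y@es,-y@np.cross(nz,es))),o["grip_width"],o["ft_force"],o["moment"]@nz,o["time"])
E
```

```text
s n y 0.00033955201534801097 0.03676049878813175 -0.0017157049450340427
turn 89.09994738559757 0.012746161679401116 [2.7959 4.591  2.3226] -0.14762421267611053 18.45
```

>>> move_arm(series="0 0 0 0 0 2;0 0 0 0 0 2;0 0 0 0 0 2")

```text
time: 18.7
position: [0.5661, -0.2223, 0.137]
tool_rot: [0.743, 0.618, -0.167, -0.195]
ft_force: [3.0, 4.2, 1.8]
grip_width: 0.0128
grip_force: 25.1
```

>>> move_arm(series="0 0 0 0 0 0;0 0 0 0 0 0;0 0 0 0 0 0;0 0 0 0 0 0;0 0 0 0 0 0;0 0 0 0 0 0;0 0 0 0 0 0", jaw=0.5)

```text
time: 19.28
position: [0.5653, -0.224, 0.1366]
tool_rot: [0.744, 0.617, -0.169, -0.195]
ft_force: [0.2, -0.9, -0.0]
grip_width: 0.0425
grip_force: 0.0
```

>>> move_arm(series="0 0 -10 0 0 0;0 0 -30 0 0 0;0 0 -60 0 0 0;0 0 -90 0 0 0;0 0 -120 0 0 0;0 0 -140 0 0 0;0 0 -150 0 0 0;0 0 -150 0 0 0")

```text
time: 19.95
position: [0.6412, -0.2366, 0.2702]
tool_rot: [0.744, 0.618, -0.167, -0.191]
ft_force: [-0.6, -0.4, 0.0]
grip_width: 0.0436
grip_force: 0.0
```

```bash
python3 - <<'E'
from h import *
p=robot.camera("wrist"); cv2.imwrite("pics/w6.png",p["img"][:,:,::-1]); o=robot.get_obs(); print(o["time"],o["grip_width"],o["ft_force"])
E
```

```text
20.0 0.04355725713557856 [-0.4349  0.5716  0.0823]
```

View pics/w6.png

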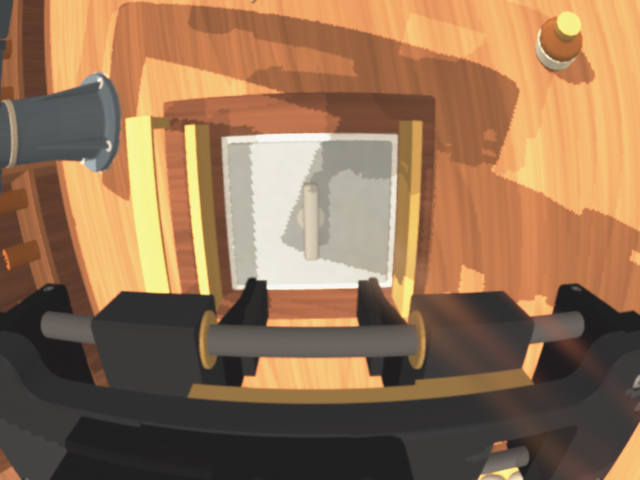

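The bar, seen from (311,184) to (311,260), now lies across the slope and parallel to the ledge. It is at its stop and the gripper is clear, so I'm handing in.

```bash
python3 -c "
from h import *
print(robot.hand_in())"
```

```text
the job is handed in; nothing more can be done
None
```

I handed the job in at about 20 s. The board lies released and face up, about 1 mm from the mat's centre by my measurements. The T-handle is turned to about 90° with the gripper clear of it, and the arm stayed away from the jar, dropper bottle and tin. The hand-in call returned no verdict.

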